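# Pin the swing-in lens carrier and start its clamp knob cleanly

## Robot

A 6-joint arm with a two-finger parallel gripper is mounted at the origin on the work surface. World frame = base frame: x ahead of the robot, y to its left, z up, the work surface at z = 0. Lengths are in m, angles in rad, forces in N, time in s.
With the tool pointing down it reaches from about 0.35 to 1 m from the base axis. Payload 7.1 kg.
Tool frame: the origin (TCP) lies between the finger pads; the fingertips stand 22 mm ahead of it and the grasp point (between the pads) lies 3 mm ahead of it; x points along the fingers, y is the direction in which the jaws open and shut, and the axes are right-handed (so a half turn about x gives the same grasp; the last joint's range is limited). The gripper opens to 85 mm and grips with 20 to 120 N. Pads are 22 mm wide; open, the fingers measure 114 mm over their backs; the gripper's body (76 mm by 85 mm) begins 54 mm behind the grasp point. The pads swing forward as they close: fully open they stand 13 mm farther back than shut.
Start: joints at [-1.205, 0.423, 1.63, -0, 1.089, -0.019], TCP at [0.235, -0.579, 0.253] pointing down, gripper open.
Joint ranges: [-3, 3], [-0.9, 2.11], [0.09, 2.58], [-1.31, 4.45], [0.11, 2.69], [-2.54, 2.54]. Speed limits (rad/s): [2.39, 2.39, 3.01, 3.14, 3.14, 3.14].

## Interface

Orientations are given as a rotation vector (axis times angle).
In Python, from rig import manip gives the robot as it stands. The module is installed in compiled form; this text tells all that it offers. Calls block until the motion is done:
- manip.move_to(position, orientation): joint-space move of the TCP to a pose.
- manip.servo_line(position, orientation=None, rate=0.15): straight line of the TCP; orientation=None keeps the orientation; rate is the mean speed in m/s.
- manip.set_joints(angles): joint-space move.
- manip.command_gripper(opening, f_grip=None): finger opening in m; f_grip is the grip in N (None keeps the last); returns when the fingers have stopped.
- manip.hold(seconds).
- manip.solve_ik(position, orientation): joint angles nearest the present ones, or None.
- manip.camera(name): name is "scene" or "top" or "wrist"; returns a dict with "image" (480x640x3 uint8, red, green, blue), "fx", "fy", "cx", "cy" (pixels), "cam_to_world" (4x4, takes a point from camera to world coordinates); the wrist camera has in their place "mount" (4x4, takes a point from camera to tool coordinates, whose origin is the TCP and whose axes are the tool frame's). Camera axes: x right, y down, z forward; pixel columns grow to the right and rows downward; lengths in m; the calibration is good to about 2 mm. A picture is of the moment at which its call begins: read the wrist's pose just before it. There is no depth.
A pose or a line that the arm cannot do raises manip.IKError and nothing moves.
- manip.sign_off(): hands the job in, once; it reports no verdict.
Readings, each from a call of its own:
- manip.get_time(): time.
- manip.get_joint_positions(): joint angles.
- manip.get_joint_vel(): joint speeds.
- manip.get_tau(): joint torques, N m.
- manip.get_position(): TCP position.
- manip.get_ee_rot(): TCP orientation.
- manip.get_contact_force(): force on the tool from outside, world axes, zero at the start.
- manip.get_torque(): the same for the moment, N m.
- manip.get_width(): finger opening in m.
Only numpy, scipy, OpenCV 4.12 (cv2) and the standard library are available. Lean on these libraries where they do the work, as an engineer would, in place of code of your own. Each camera call takes 0.05 s, during which the arm holds its last target. There are 200 camera calls.

## Task

Swing the lens carrier's arm back in over its stand until its hole lines up with the hole in the lug beneath, and push the retaining pin (the one with the plain straight handle, parked in the block) down through both until its flange rests on the arm. Only then start the clamp knob cleanly: first turn it backwards (anticlockwise from above) until it clicks, that is, drops onto its thread, then turn it forwards (clockwise) until it stops fully home, and let go. Leave the other things on the table and in the block where they are.

Things in the scene. Friction and masses are not known exactly. Their poses are not given: they have to be found in the camera images.
- stand: Fixed stand: grey base plate 140 (x) by 310 (y) by 12 mm on the table, origin on the table. In its frame (z up): the arm's pivot axis at x 0, y +130 mm (round post and cap, top at 74 mm); the lug, an aluminium block 42 by 42 mm, top at 46 mm, at x 0, y +70 mm; the clamp knob's stud axis at x 0, y -90 mm. Its yaw varies.
- carrier (a joint): Lens carrier's arm: level bar 30 mm wide (underside 50, top 62 mm above the table) on a vertical pivot. Rad; 0 = its hole over the lug's, arm pointing along the stand's -y; positive = open, anticlockwise from above, to the stand's +x. Limits -0.04, 1.15 (no stop at 0). Stays where left (1.2 N at its handle). A 52 mm lens ring sits on its +x side; its end is 247 mm from the pivot, notched for the stud.
- carrier_handle (a point): Middle of the upright round handle on the arm, black, 18 mm in diameter, standing 45 mm above the arm's top (from 62 to 107 mm height), 125 mm from the pivot axis. The point is 84.5 mm above the table.
- carrier_hole (a point): Centre of the arm's pin hole (14.5 mm wide, right through) at the arm's top face, 62 mm above the table, 60 mm from the pivot axis.
- lug_hole (a point): Centre of the mouth of the lug's hole (14.5 mm wide, 34 mm deep, vertical) at the lug's top, 46 mm above the table, 60 mm from the pivot axis. With the pin home its flange rests on the arm and point pin_mid is 64.5 mm above the table, 18.5 mm above this point.
- pin_mid (a point): Middle of the retaining pin, 95 mm long, 0.1 to 0.2 kg, upright in one of the block's holes, z axis up. From below: steel shank 12 mm thick, 45 mm long, its last 8 mm tapering to a 4 mm tip; flange 26 mm across, 5 mm thick; black plain round handle 18 mm thick, 45 mm long. The point is in mid-flange, 47.5 mm from either end. Parked, the flange rests on the block's top.
- pin_block: Fixed grey parking block 210 (x) by 50 (y) by 50 mm high, origin under its centre on the table, with three 15 mm holes along its x axis at -65, 0 and +65 mm, holding the pin and two other pieces in any order.
- knob_top (a point): Centre of the top of the clamp knob's wing, on the stud axis: a black bar 66 mm long (along the point's x), 16 mm thick, 34 mm high, over a hub 29 mm across, 14 mm high. Height over the table: about 121 mm at the start, riding on the thread's end; 112 mm after the click; from there it sinks 2 mm per rad of forward turn to 108 mm fully home. Turned forwards without the click it stays 10 mm too high.
- knob (a joint): Turn of the clamp knob, rad; positive = forwards = clockwise from above; at 0 the wing lies along the stand's x. Starts between -0.3 and 0.25. Past the click, at about -0.95 to -1.0, it can fall 10 mm by its own weight (0.25 kg): it falls when the fingers let go, or is pushed down in the grip. Backward stop -1.35; forward stop, fully home, 1.1. Takes 0.1 N m.
- oil_jar: Bystander: small amber jar, 42 mm across, 85 mm high, beside the stand's -x edge, origin under its centre.
- wash_bottle: Bystander: tall white bottle, 60 mm across, 190 mm high, between the block and the stand, origin under its centre.
- slide_box: Bystander: flat wooden slide box 90 by 100 by 32 mm, beyond the stand and partly under the open arm, origin under its centre.
- lens_can: Bystander: round aluminium lens can with black lid, 56 mm across, 68 mm high, beside the block, origin under its centre.
- lens_brush: Bystander: black brush 160 mm long lying on the table.
- eyepiece: Bystander: black eyepiece 46 mm across, 66 mm high, standing left of the stand, origin under its centre.
- ball_dowel: Bystander in the block: steel dowel with a 32 mm black ball on top, 84 mm long in all, 40 mm of it in the block.
- disc_post: Bystander in the block: steel post with a black disc 44 mm across on top, 72 mm long in all, 40 mm of it in the block.
Mind the look-alikes: they are no part of the job. What is shaped like the part that bears pin_mid but orange, pink or white is not meant.

How it is judged:
On the way, in this order (a step that is already met when the one before it is completed fails the run):
1. the arm's hole is over the lug's and the pin is through both, its flange down on the arm (horizontal distance between pin_mid and lug_hole below 0.005 m and z of pin_mid in the frame of lug_hole below 0.0235 m and angle between pin_mid's own z axis and vertical below 0.1 rad and value of joint carrier between -0.03 and 0.03 rad), for 0.2 s.
2. the knob has been turned backwards past the click and has dropped onto its thread (value of joint knob below -0.85 rad and height (world z) of knob_top below 0.1175 m), for 0.2 s.
3. the knob has been turned forwards on its thread, fully home (value of joint knob above 0.95 rad and height (world z) of knob_top below 0.1115 m), for 0.2 s.
At the end, for the whole second after the job is handed in: The arm is within 0.03 rad of lined up; the pin stands upright through both holes, within 5 mm of the lug's axis and its flange within about 5 mm of the arm; the knob is on its thread and at its forward stop (turn above 0.95 rad, wing top below 111.5 mm); nothing moves (all of step 1 and all of step 3 and linear speed of pin below 0.02 m/s); the robot touches nothing.
It fails at once if a bystander on the table is pushed more than 30 mm (distance of any of oil_jar, wash_bottle, slide_box, lens_can, lens_brush, eyepiece from where it was at the start of the episode above 0.03 m).
It fails at once if a bystander is knocked over (angle between any of oil_jar, wash_bottle, lens_can, eyepiece's own z axis and vertical above 0.6 rad).
It fails at once if the dowel or the post is taken out of the block (distance of any of ball_dowel, disc_post from where it was at the start of the episode above 0.02 m).
It also fails if it takes over 72 s, if anything falls off the work surface, if the arm or the gripper's body presses on something with over 40 N, if the wrist force passes 120 N, or if a joint passes its speed limit or range.

## Working session

There is one attempt and no reset: what is moved stays moved. The work goes in short steps, each a Python script; the robot and the scene stay as the last script left them, time stands still between calls to the robot, and variables do not carry over. Pictures are saved under pics/ and viewed, about 8 in all and at most 12, crops included, and the job is handed in when it is done.

```bash
mkdir -p pics
python3 - <<'E'
from rig import manip
import cv2,json,numpy as np
for n in("top","scene"):
    c=manip.camera(n); cv2.imwrite(f"pics/{n}0.png",c["image"][:,:,::-1])
    print(n,c["fx"],c["fy"],c["cx"],c["cy"],np.round(c["cam_to_world"],4).tolist())
c=manip.camera("wrist");print(c["fx"],c["cx"],c["cy"],np.round(c["mount"],4).tolist(),manip.get_ee_rot(),manip.get_time())
E
```

```text
top 511.86899885379205 511.86899885379205 315.4051940102814 234.60984936674166 [[0.0212, -0.994, 0.1077, 0.4172], [-0.9997, -0.0198, 0.0137, -0.0801], [-0.0115, -0.108, -0.9941, 1.292], [0.0, 0.0, 0.0, 1.0]]
scene 437.9951343607951 437.9951343607951 321.13248296061846 242.19945593855513 [[0.8215, 0.3512, -0.4491, 0.9279], [0.57, -0.5234, 0.6334, -0.603], [-0.0126, -0.7764, -0.6302, 0.6372], [0.0, 0.0, 0.0, 1.0]]
333.53558155074535 320.7348210190327 244.55154919897663 [[-0.0001, -0.2853, 0.9584, -0.1201], [1.0, 0.0008, 0.0003, 0.0001], [-0.0009, 0.9584, 0.2853, -0.0716], [0.0, 0.0, 0.0, 1.0]] [ 2.01089418  0.39296871 -2.01130746] 0.15
```

View pics/top0.png

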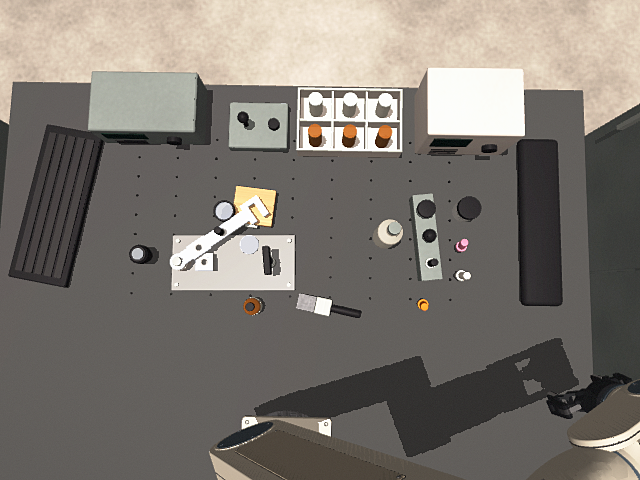

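View pics/scene0.png

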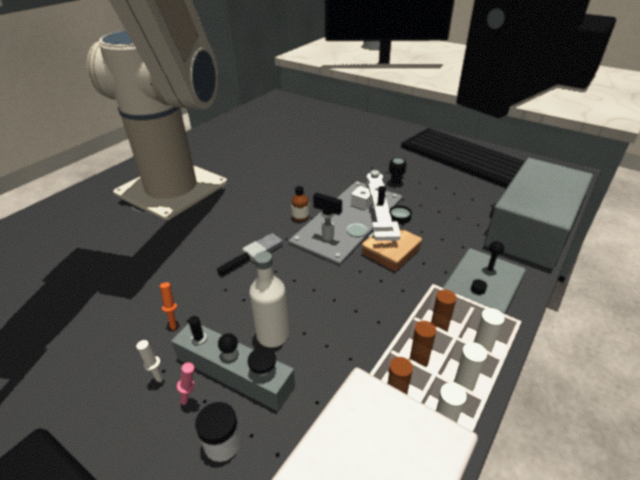

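```bash
cat > h.py <<'E'
from rig import manip
import cv2,numpy as np
from scipy.spatial.transform import Rotation as R
def px2w(c,u,v,z,T=None):
    T=c["cam_to_world"] if T is None else T
    d=T[:3,:3]@np.array([(u-c["cx"])/c["fx"],(v-c["cy"])/c["fy"],1]); o=T[:3,3]
    return o+d*(z-o[2])/d[2]
def w2px(c,p,T=None):
    T=c["cam_to_world"] if T is None else T
    q=T[:3,:3].T@(np.array(p)-T[:3,3]); return np.array([c["fx"]*q[0]/q[2]+c["cx"],c["fy"]*q[1]/q[2]+c["cy"]])
def wrist():
    p=manip.get_position();r=manip.get_ee_rot();c=manip.camera("wrist")
    M=np.eye(4);M[:3,:3]=R.from_rotvec(r).as_matrix();M[:3,3]=p
    c["cam_to_world"]=M@c["mount"];return c
def down(a):
    "tool x down, jaw axis (tool y) at world yaw a"
    x=np.array([0,0,-1.]);y=np.array([np.cos(a),np.sin(a),0]);return R.from_matrix(np.c_[x,y,np.cross(x,y)]).as_rotvec()
E
python3 - <<'E'
from h import *
im=cv2.imread("pics/top0.png")
a=cv2.resize(im[190:310,165:305],None,fx=4,fy=4,interpolation=cv2.INTER_CUBIC)
b=cv2.resize(im[190:310,405:465],None,fx=4,fy=4,interpolation=cv2.INTER_CUBIC)
cv2.imwrite("pics/z.png",np.hstack([a,b]))
print(R.from_rotvec(manip.get_ee_rot()).as_matrix().round(3))
c=manip.camera("top")
for u,v,z in[(178,261,.074),(267,261,.121),(432,263,.0975),(172,236,.012),(295,236,.012),(295,290,.012),(172,290,.012),(219,231,.1)]:print(u,v,px2w(c,u,v,z).round(3))
E
```

```text
[[-0.     0.375 -0.927]
 [ 0.001 -0.927 -0.375]
 [-1.    -0.001 -0.   ]]
178 261 [0.479 0.263 0.074]
267 261 [0.481 0.046 0.121]
432 263 [ 0.486 -0.336  0.097]
172 236 [0.545 0.299 0.012]
295 236 [ 0.551 -0.011  0.012]
295 290 [ 0.416 -0.015  0.012]
172 290 [0.41  0.292 0.012]
219 231 [0.55  0.163 0.1  ]
```

View pics/z.png

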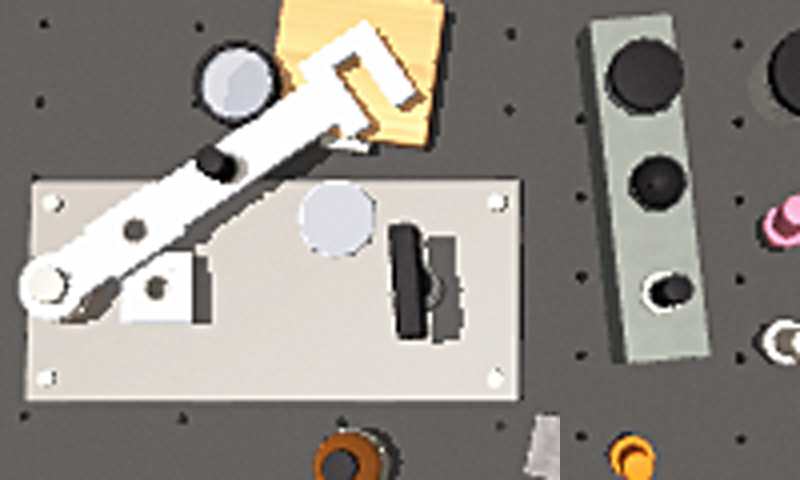

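Run:
```python
from h import *
c=manip.camera("top")
def w(u,v,z,x0=165): return px2w(c,x0+(u+.5)/4-.5,190+(v+.5)/4-.5,z)
pts={'piv':(46,285,.074),'lug':(156,289,.046),'knob':(405,281,.119),'chole':(133,230,.062),'handle':(213,161,.107)}
W={k:w(*v) for k,v in pts.items()}
for k in W: print(k,W[k].round(4))
cor=np.array([w(u,v,.012)for u,v in((33,180),(520,180),(519,400),(27,398))]);print(cor.round(4))
print('pin',w(677-560,288,.0995,405).round(4),'flange',w(664-560,292,.055,405).round(4),'ball',w(658-560,182,.08,405).round(4),'disc',w(646-560,75,.082,405).round(4))
# stand fit (points in stand frame)
S=np.array([[0,.13],[0,.07],[0,-.09],[.07,.155],[.07,-.155],[-.07,-.155],[-.07,.155]])
P=np.vstack([W['piv'],W['lug'],W['knob'],cor])[:,:2]
mS,mP=S.mean(0),P.mean(0);U,_,V=np.linalg.svd((S-mS).T@(P-mP));Rm=V.T@U.T
t=mP-Rm@mS;print('stand',t,np.arctan2(Rm[1,0],Rm[0,0]));print((P-(S@Rm.T+t)).round(4))
for k in('chole','handle'):
    d=W[k][:2]-(Rm@[0,.13]+t);print(k,np.hypot(*d),np.arctan2(*( Rm.T@d*[1,-1])))
a=np.array([W['lug'][0],W['lug'][1]])
# view pose: camera is behind tool; try poses
for yaw in(-np.pi/2,np.pi/2,0,np.pi):
    for p in([.46,.13,.32],[.40,.16,.32],[.5,.13,.32]):
        q=manip.solve_ik(p,down(yaw));print(round(yaw,2),p,None if q is None else np.round(q,2))
```

```text
piv [0.4794 0.2679 0.074 ]
lug [0.4798 0.2085 0.046 ]
knob [0.4837 0.0485 0.119 ]
chole [0.5143 0.2203 0.062 ]
handle [0.5521 0.1643 0.107 ]
[[ 0.5486  0.2972  0.012 ]
 [ 0.5548 -0.0101  0.012 ]
 [ 0.4172 -0.013   0.012 ]
 [ 0.4119  0.2939  0.012 ]]
pin [ 0.4887 -0.3402  0.0995] flange [ 0.4888 -0.3421  0.055 ] ball [ 0.5526 -0.3335  0.08  ] disc [ 0.6164 -0.3261  0.082 ]
stand [0.48251662 0.14042181] 0.020045575010671765
[[-0.0005 -0.0025]
 [-0.0013 -0.0019]
 [-0.0007 -0.0019]
 [-0.0008  0.0004]
 [-0.0008  0.003 ]
 [ 0.0015  0.0029]
 [ 0.0025 -0.    ]]
chole 0.06079339589262703 0.582157569768169
handle 0.12832853138241992 0.577762331465551
-1.57 [0.46, 0.13, 0.32] [ 0.25  0.12  1.88 -0.    1.14  1.82]
-1.57 [0.4, 0.16, 0.32] [ 0.35  0.04  1.97 -0.    1.13  1.92]
-1.57 [0.5, 0.13, 0.32] [ 0.23  0.19  1.8  -0.    1.15  1.8 ]
1.57 [0.46, 0.13, 0.32] [ 0.25  0.12  1.88 -0.    1.14 -1.32]
1.57 [0.4, 0.16, 0.32] [ 0.35  0.04  1.97 -0.    1.13 -1.22]
1.57 [0.5, 0.13, 0.32] [ 0.23  0.19  1.8  -0.    1.15 -1.34]
0 [0.46, 0.13, 0.32] [ 0.25  0.12  1.88 -0.    1.14  0.25]
0 [0.4, 0.16, 0.32] [ 0.35  0.04  1.97 -0.    1.13  0.35]
0 [0.5, 0.13, 0.32] [ 0.23  0.19  1.8  -0.    1.15  0.23]
3.14 [0.46, 0.13, 0.32] None
3.14 [0.4, 0.16, 0.32] None
3.14 [0.5, 0.13, 0.32] None
```

```bash
cat >> h.py <<'E'
PIV=np.array([.4797,.2690]);YAW=.020
def arm(th,r,z,piv=None):
    piv=PIV if piv is None else piv
    a=YAW+th;return np.array([piv[0]+r*np.sin(a),piv[1]-r*np.cos(a),z])
E
python3 - <<'E'
from h import *
p=manip.get_position();manip.servo_line([p[0],p[1],.34],rate=.3)
manip.command_gripper(.055,40)
th=.58
manip.move_to(arm(th,.125,.33),down(YAW+th))
c=wrist();cv2.imwrite("pics/w1.png",c["image"][:,:,::-1]);np.save("w1.npy",c["cam_to_world"])
for n,q in dict(piv=[*PIV,.074],hole=arm(th,.06,.062),hand=arm(th,.125,.107)).items():print(n,w2px(c,q).round(1))
print(manip.get_time(),manip.get_width())
E
```

```text
piv [322.  92.]
hole [321.9 151.9]
hand [321.9 217.1]
4.0 0.054888301817895405
```

View pics/w1.png

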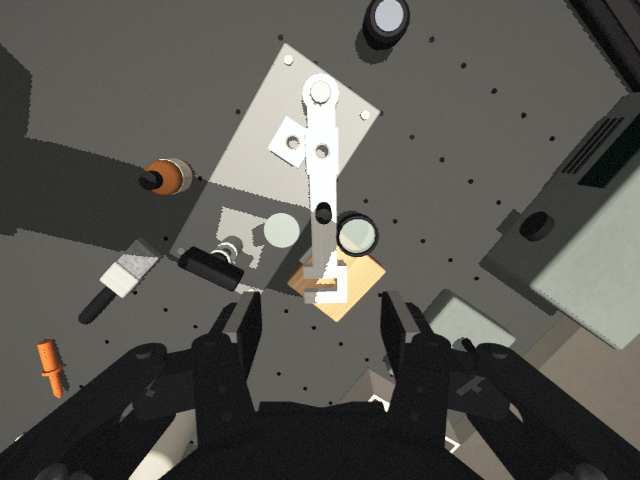

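Run:
```python
from h import *
th=.58;z=.093
manip.servo_line(arm(th,.124,z),rate=.15)
manip.command_gripper(0.0,30);print(manip.get_width(),manip.get_contact_force().round(1))
for t in np.linspace(th,0,8)[1:]:
    manip.servo_line(arm(t,.124,z),down(YAW+t),rate=.08)
print(manip.get_contact_force().round(1),manip.get_position(),manip.get_time())
manip.command_gripper(.045);p=manip.get_position()
manip.servo_line([p[0],p[1],.2],rate=.15)
# view: camera (0.07 off along -tool z) above the hole
manip.move_to(arm(0,.10,.30),down(YAW))
c=wrist();cv2.imwrite("pics/w2.png",cv2.resize(c["image"][:260,190:450,::-1],None,fx=2.3,fy=2.3,interpolation=cv2.INTER_CUBIC));np.save("w2.npy",c["cam_to_world"])
for n,q in dict(piv=[*PIV,.074],lug=arm(0,.06,.046),hole=arm(0,.06,.062),hand=arm(0,.125,.107),knob=arm(0,.22,.121)).items():print(n,((w2px(c,q)-[190,0])*2.3).round(1))
print(manip.get_time())
```

```text
0.017373386865613485 [-0.8  0.2  5.6]
[-1.2 -3.9  7.6] [0.48203675 0.14450698 0.09354924] 8.075
piv [303.6 265.6]
lug [303.2 404.5]
hole [303.3 407.6]
hand [303.1 571.8]
knob [302.7 785.2]
9.8667
```

View pics/w2.png

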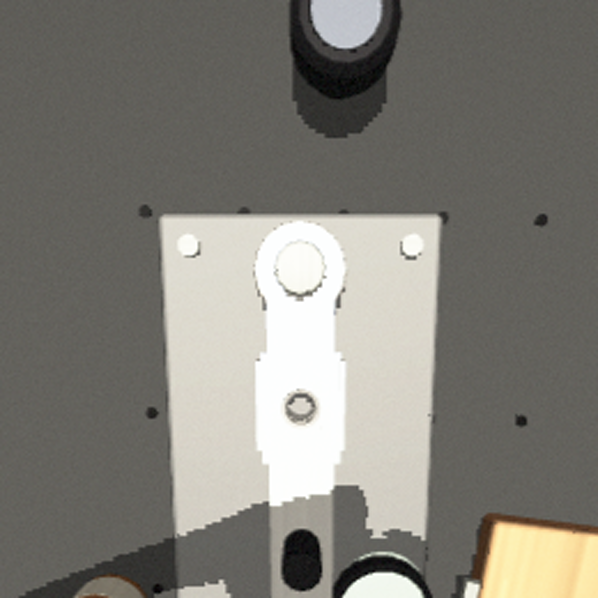

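Run:
```python
from h import *
p=manip.get_position();manip.servo_line([p[0],p[1],.35],rate=.2)
manip.move_to([.4888,-.341,.35],down(-1.46))
manip.servo_line([.4888,-.341,.26],rate=.2)
c=wrist();cv2.imwrite("pics/w3.png",c["image"][100:400,160:480,::-1].repeat(2,0).repeat(2,1));np.save("w3.npy",c["cam_to_world"])
for n,q in dict(top=[.4888,-.341,.1],fl=[.4888,-.341,.055]).items():print(n,((w2px(c,q)-[160,100])*2).round(1))
print(manip.get_time())
```

```text
top [320.3 264.5]
fl [320.4 242. ]
12.7667
```

View pics/w3.png

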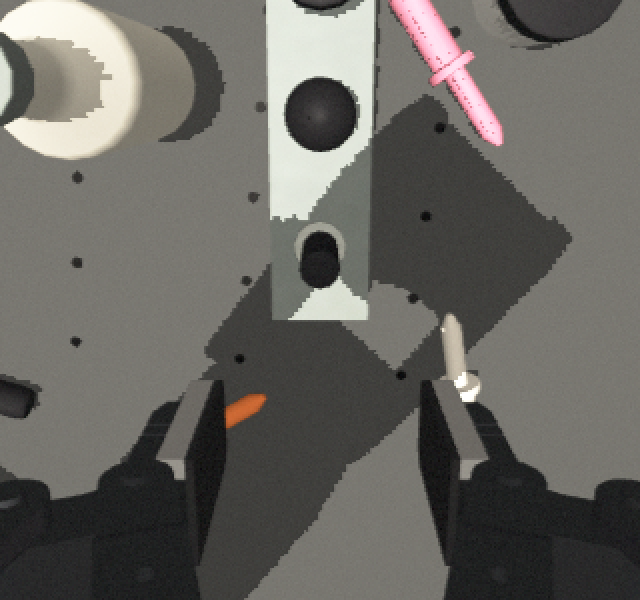

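Run:
```python
from h import *
P=[.4876,-.341]
manip.servo_line([*P,.0835],rate=.12)
manip.command_gripper(0.0,60);print(manip.get_width(),manip.get_contact_force().round(1),manip.get_position())
manip.servo_line([*P,.15],rate=.08);print(manip.get_contact_force().round(1))
manip.servo_line([*P,.36],rate=.25)
H=np.array([.4798,.2088])
manip.move_to([*H,.34],down(YAW))
manip.servo_line([*H,.19],rate=.15);manip.hold(.3)
f0=manip.get_contact_force();print('f0',f0.round(1),manip.get_time(),manip.get_position().round(4))
c=wrist();cv2.imwrite("pics/w4.png",c["image"][80:460,130:510,::-1].repeat(1.5 and 2,0)[::1].repeat(2,1)[:600]) if 0 else cv2.imwrite("pics/w4.png",cv2.resize(c["image"][60:460,120:520,::-1],(600,600)))
for n,q in dict(tip=[*H,.19-.031-.0475],hole=[*H,.062]).items():print(n,((w2px(c,q)-[120,60])*1.5).round(1))
```

```text
0.016559242387643718 [-1.   1.2  6. ] [ 0.48788546 -0.34120177  0.08417072]
[-0.2 -0.3 -2.3]
f0 [ 0.3 -0.3 -2.1] 20.1667 [0.48   0.2089 0.1905]
tip [302.2 306.2]
hole [302.1 273.6]
```

View pics/w4.png

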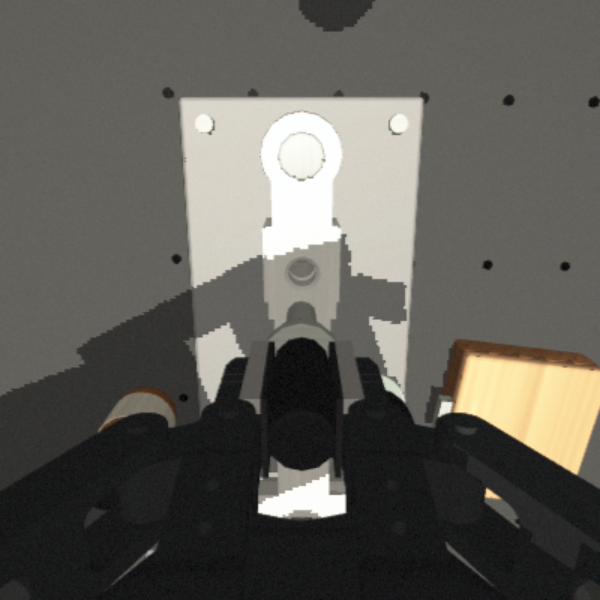

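Run:
```python
from h import *
H=np.array([.4798,.2100])
for z in(.155,.145,.135,.125,.115,.108,.102,.098,.0955):
    manip.servo_line([*H,z],rate=.06);f=manip.get_contact_force();print(z,f.round(1),manip.get_position().round(4))
    if abs(f[2]+2.1)>25 or np.hypot(*f[:2])>20:print('stop');break
print(manip.get_time())
```

```text
0.155 [ 0.2  0.2 -0.7] [0.4799 0.21   0.1549]
0.145 [ 0.4  1.4 -1.5] [0.4795 0.2099 0.1446]
0.135 [-0.3 -0.3 -1.1] [0.4794 0.2098 0.1345]
0.125 [-0.9 -0.7 -2.4] [0.4795 0.2099 0.1245]
0.115 [ 0.5  0.6 -1.5] [0.4795 0.2099 0.1145]
0.108 [-0.7  0.3 -1.6] [0.4795 0.2099 0.1076]
0.102 [-0.6 -0.4 -2.4] [0.4795 0.2099 0.1016]
0.098 [ 0.4  0.  -2. ] [0.4796 0.2099 0.0978]
0.0955 [-0.7 -0.5  4.6] [0.4804 0.2102 0.0961]
23.2333
```

Run:
```python
from h import *
manip.command_gripper(.045);p=manip.get_position();manip.servo_line([p[0],p[1],.22],rate=.15)
K=[.4833,.0495]
manip.move_to([*K,.29],down(.09-np.pi/2))
c=wrist();cv2.imwrite("pics/w5.png",cv2.resize(c["image"][20:420,100:540,::-1],(660,600)));np.save("w5.npy",c["cam_to_world"])
for n,q in dict(top=[*K,.121],a=[K[0]+.033*np.cos(.09),K[1]+.033*np.sin(.09),.121],b=[K[0]-.033*np.cos(.09),K[1]-.033*np.sin(.09),.121],hole=[.48,.21,.112]).items():print(n,((w2px(c,q)-[100,20])*1.5).round(1))
print(manip.get_time(),manip.get_joint_positions().round(3))
```

```text
top [330.7 313.2]
a [330.8 257.4]
b [330.5 365.6]
hole [ 65.4 291.1]
25.7417 [0.078 0.172 1.895 0.    1.076 1.557]
```

View pics/w5.png

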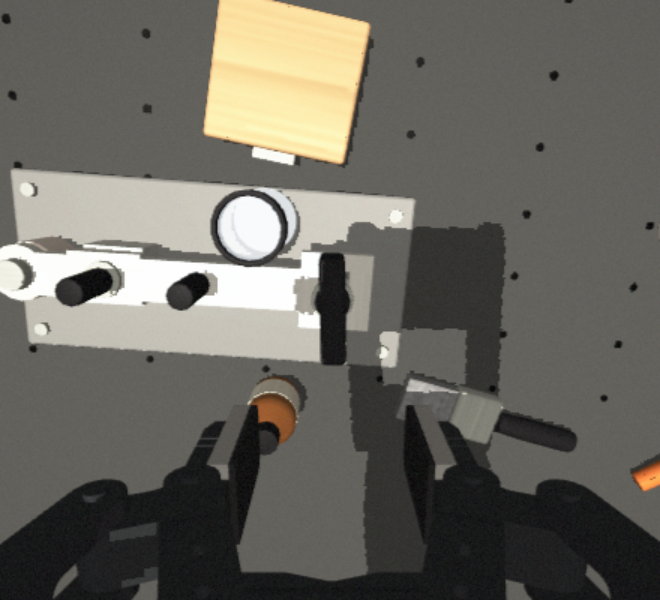

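```bash
cat >> h.py <<'E'
K=[.4839,.0490]
def spin(target_yaw,z,step=.35):
    "rotate in place about vertical to jaw yaw"
    y=R.from_rotvec(manip.get_ee_rot()).as_matrix()[:,1];a=np.arctan2(y[1],y[0])
    d=(target_yaw-a+np.pi)%(2*np.pi)-np.pi;n=int(np.ceil(abs(d)/step))
    for t in np.linspace(a,a+d,n+1)[1:]:
        manip.servo_line([*K,z],down(t)) if 0 else manip.move_to([*K,z],down(t))
        f,m=manip.get_contact_force(),manip.get_torque();print(round(t,2),f.round(1),m.round(2))
E
python3 - <<'E'
from h import *
manip.servo_line([*K,.15],down(.11-np.pi/2),rate=.15)
manip.servo_line([*K,.111],rate=.1)
manip.command_gripper(0,30);print(manip.get_width(),manip.get_contact_force().round(1),manip.get_torque().round(2))
spin(1.13-np.pi/2,.111)
manip.command_gripper(.04);manip.hold(.3)
manip.servo_line([*K,.24],rate=.15)
c=wrist();cv2.imwrite("pics/w6.png",cv2.resize(c["image"][60:400,110:530,::-1],(630,510)));np.save("w6.npy",c["cam_to_world"])
for z in(.112,.121):
  e=np.array([np.cos(1.13),np.sin(1.13)])*.033
  print(z,*[((w2px(c,[*(np.array(K)+s*e),z])-[110,60])*1.5).round(1) for s in(-1,0,1)])
print(manip.get_time(),manip.get_joint_positions().round(3))
E
```

```text
0.015770938451725815 [-0.2  2.3  3.8] [ 0.44  0.02 -0.  ]
-1.12 [-2.5  4.  10.4] [0.79 0.34 0.15]
-0.78 [-4.5  5.7 15.8] [1.11 0.63 0.1 ]
-0.44 [ 0.5  7.9 -1.8] [ 1.37 -0.1   0.13]
0.112 [318.3 332.1] [318.5 272.6] [318.6 208.7]
0.121 [318.4 338.9] [318.5 277.7] [318.7 211.6]
30.7 [ 0.076  0.239  1.942 -0.     0.962  0.517]
```

View pics/w6.png

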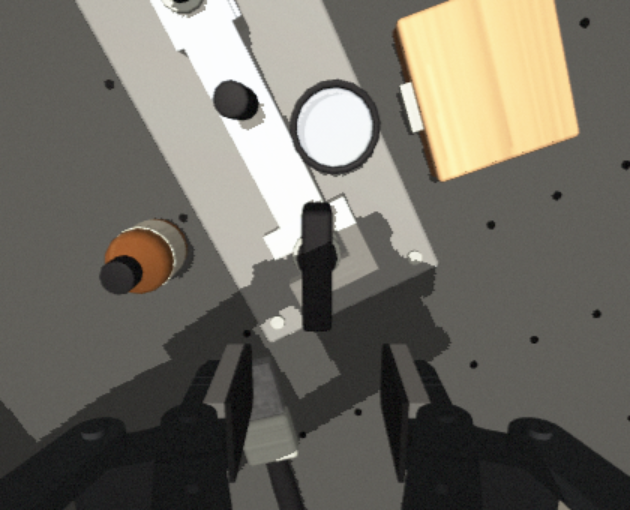

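Run:
```python
from h import *
im=cv2.imread("pics/w6.png");g=im[190:345,285:350].astype(float)
g=np.clip(g*2.5,0,255).astype(np.uint8);a=cv2.resize(g,None,fx=3.5,fy=3.5)
im=cv2.imread("pics/w5.png");g=im[240:395,300:365].astype(float)
b=cv2.resize(np.clip(g*2.5,0,255).astype(np.uint8),None,fx=3.5,fy=3.5)
cv2.imwrite("pics/z6.png",np.hstack([a,b]))
```

```text
(no output)
```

View pics/z6.png

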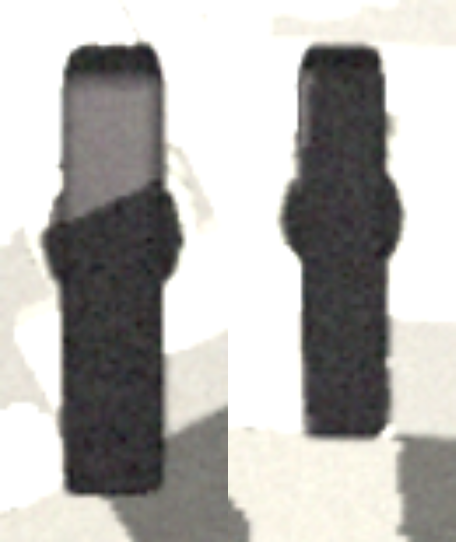

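```bash
cat > s.py <<'E'
from h import *
def turn(phi0,phi1,off,z0,z1,n):
    for s in np.linspace(0,1,n+1)[1:]:
        manip.move_to([*K,z0+s*(z1-z0)],down(phi0+s*(phi1-phi0)+off))
        print(round(phi0+s*(phi1-phi0),2),manip.get_contact_force().round(1),manip.get_torque().round(2))
h=np.pi/2
manip.servo_line([*K,.103],rate=.12);manip.command_gripper(0,30);print(manip.get_width())
turn(1.13,-.6,-h,.103,.0995,5)
manip.command_gripper(.04);manip.servo_line([*K,.16],rate=.15)
manip.move_to([*K,.16],down(-.6+h))
manip.servo_line([*K,.099],rate=.12);manip.command_gripper(0,30);print(manip.get_width())
turn(-.6,-1.09,h,.099,.098,3)
manip.hold(.3);manip.command_gripper(.04);manip.servo_line([*K,.24],rate=.15);manip.hold(.3)
c=wrist();im=np.clip(c["image"][60:400,110:530,::-1]*1.3,0,255).astype(np.uint8);cv2.imwrite("pics/w7.png",cv2.resize(im,(756,612)))
for z in(.108,.118):
  e=np.array([np.cos(-1.08),np.sin(-1.08)])*.0315
  print(z,*[((w2px(c,[*(np.array(K)+s*e),z])-[110,60])*1.8).round(1) for s in(-1,0,1)])
print(manip.get_time(),manip.get_joint_positions().round(3))
E
python3 s.py
```

```text
0.01577859951323887
0.78 [-3.2  2.3  5.4] [ 0.36  0.49 -0.11]
0.44 [-4.   2.5  7.4] [ 0.29  0.54 -0.05]
0.09 [-3.3  1.9  6.7] [ 0.21  0.56 -0.09]
-0.25 [-3.4  1.5  7.2] [ 0.04  0.61 -0.15]
-0.6 [-4.2  1.3  8. ] [ 0.12  0.71 -0.05]
0.015742538160419775
-0.76 [-0.9 -4.2  5.4] [-0.85  0.09 -0.1 ]
-0.93 [-1.4 -5.1  6.1] [-0.92  0.15 -0.15]
-1.09 [-1.7 -5.8  7.2] [-1.01  0.2   0.12]
0.108 [381.8 255.6] [382.4 327.5] [382.9 394.7]
0.118 [381.8 259.5] [382.4 334.1] [383.  403.5]
41.9583 [ 0.076  0.238  1.942  0.     0.962 -0.404]
```

View pics/w7.png

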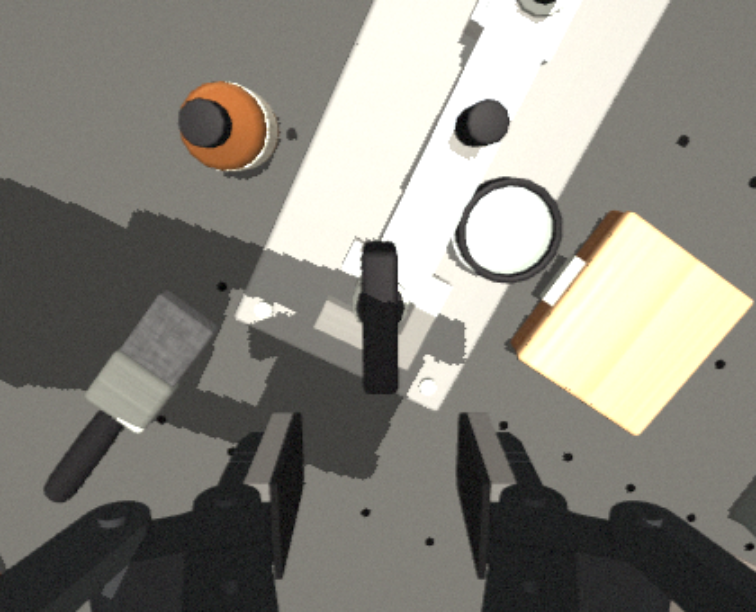

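Run:
```python
from h import *
manip.move_to(arm(0,.10,.30),down(YAW))
c=wrist();cv2.imwrite("pics/w8.png",cv2.resize(c["image"][:260,190:450,::-1],None,fx=2.3,fy=2.3))
H=[.4798,.2095]
for n,q in dict(pintop=[*H,.112],fl=[*H,.067]).items():print(n,((w2px(c,q)-[190,0])*2.3).round(1))
print(manip.get_time())
```

```text
pintop [301.7 416.4]
fl [301.8 406.2]
42.7167
```

View pics/w8.png

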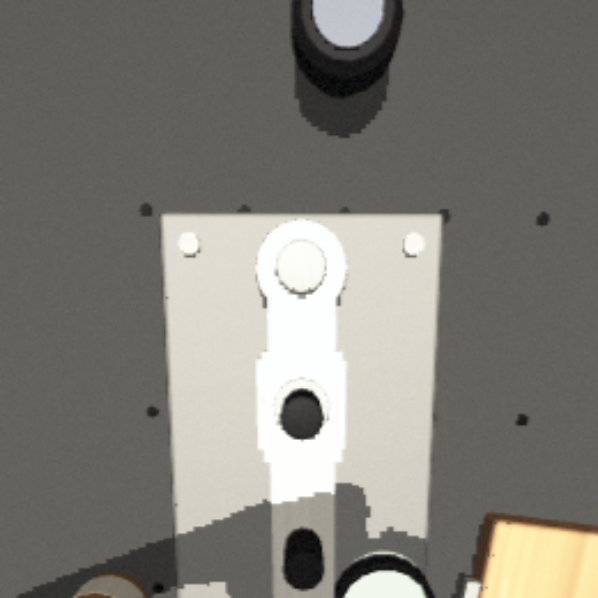

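The pin's top is at about (302,415) and its flange at about (302,406), both where predicted for a pin fully home. The arm is centred over the lug.

```bash
python3 -c "
from rig import manip
manip.hold(.3);manip.sign_off();print(manip.get_time())"
```

```text
the job is handed in; nothing more can be done
the job is handed in; nothing more can be done
```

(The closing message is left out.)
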